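Wipe the mould shelf and hold its label holder home behind the lip

ROBOT

A 6-joint arm with a two-finger parallel gripper is mounted at the origin on a cart in front of the work surface, level with it; the furniture and walls round the work are solid. World frame = base frame: x ahead of the robot, y to its left, z up, the work surface at z = 0. Lengths are in mm, angles in rad, forces in N, time in s.
With the tool pointing down it reaches from about 375 to 925 mm from the base axis. Payload 5.7 kg.
Tool frame: the origin (TCP) lies midway between the tips of the shut fingers; the grasp point (between the pads) lies 19 mm behind it; z points along the fingers, y is the line along which they close (so a half turn about z gives the same grasp; the last joint's range is limited). The gripper opens to 88 mm and grips with 3 to 60 N. Pads are 20 mm wide; open, the fingers measure 115 mm over their backs; the gripper's body (75 mm by 178 mm) begins 61 mm behind the grasp point.
Start: joints at [-0.115, 0.359, 1.51, -0, 1.272, -0.115], TCP at [599.968, -0.004, 222.623] pointing down, gripper open.
Joint ranges: [-2.97, 2.97], [-1.01, 2.36], [0.21, 2.38], [-0.96, 4.11], [0.2, 2.71], [-2.98, 2.98]. Speed limits (rad/s): [2.39, 2.39, 3.14, 3.14, 3.14, 3.14].

INTERFACE

Orientations are given as a unit quaternion [w, x, y, z].
In Python, from bench import robot gives the robot as it stands.
- The arm moves only by the tool hand_motion, called after "Emit:" as name(argument=value, ...) on one line, values as JSON. Schema: {"type":"object","properties":{"rows":{"type":"array","items":{"type":"number"},"minItems":5,"maxItems":50},"grip_force":{"type":"number"},"only":{"type":"string"},"quiet":{"type":"boolean"},"lines":{"type":"string"}},"required":["rows"],"additionalProperties":false}. rows is one flat list of numbers that holds 1 to 10 rows one after another, with no inner brackets; each row has 5 numbers: dx, dy, dz in mm, then a turn about the tool's z in rad, then the finger opening in mm; each row shifts and turns the commanded pose from where the row before left it, along the tool's axes as they then stand; what a row does not reach is not made up. A row lasts 1/12 s, in which the tool goes at most 41.7 mm and 0.125 rad, less where a joint would pass 70% of its speed; a pose out of reach is approached as far as the arm can. The fingers move at their own pace and stop on an object; grip_force is the grip in N (left out, the last holds). Time passes only in rows, so rows that do not move let the fingers close. The tool returns the time, the measured TCP pose, the force, the opening and the grip force at its end. only (a regular expression) keeps the lines of the reply that match it, lines (a string "A,B") keeps lines A to B, and quiet returns only ok. Input that does not fit is refused with a message, and nothing moves.
- robot.read_state(): the state, without advancing time (a new reading comes with each control period).
- robot.capture(name): name is "scene" or "side" or "wrist"; returns a dict with "image" (400x640x3 uint8, red, green, blue), "range_z" (400x640 float32, mm along the optical axis (not along the pixel's ray), 0 where there is no reading), "vertical_fov" (degrees; the focal length in pixels is half the picture's height over the tangent of half this angle, whatever the lens; pixels are square), "cx", "cy" (the principal point, pixels), "R" (3x3) and "t" (3): a world point X has camera coordinates R X + t. Camera axes: x right, y down, z forward; pixel columns grow to the right and rows downward; lengths in mm; the calibration is good to about 2 mm. The wrist camera is an equidistant fisheye: a pixel r from the principal point sees the ray r / f radians off the axis. A picture is of the moment at which its call begins.
- robot.hand_in(): hands the job in; it is judged then, once.
The state is a dict: "time": time; "q": joint angles; "qvel": joint speeds; "tau": joint torques, N m; "tool_pos": TCP position; "eef_rot": TCP orientation; "contact_force": force on the tool from outside, world axes, zero at the start; "torque": the same for the moment, N m; "width": finger opening in mm; "gripper_force": force on a finger pad.
Only numpy, scipy, OpenCV 4.12 (cv2) and the standard library are available. Lean on these libraries where they do the work, as an engineer would, in place of code of your own. Each camera call takes 0.05 s, during which the arm holds its last target. There are 200 camera calls.

TASK

Use the scraper block, not the fingers or the label holder, to wipe the three turquoise wax chips off the white mould shelf board, then put the block down on the bench, off the board. After that slide the blue label holder nose first under the aluminium lip until it is pushed fully home against the orange spring, and finish there, with the fingers still pressing it home: do not let go. Leave the wax tree, the talc bottle and the wax pot where they stand.

Things in the scene. Friction and masses are not known exactly. Their poses are not given: they have to be found in the camera images.
- mould_shelf: Fixed white board on the bench, 220 x 200 x 20 mm (x, y, z). Origin on its underside, below the middle of the front edge of the aluminium lip. x points from the open apron to the lip, the way the holder is pushed; z up. Bare apron: x = -105 to 0 mm, y = -100 to 100, top z = 20. Lip: x = 0 to 24, full width, top z = 31. Behind: wall at x = 40 to 46, two fixed moulds to x = 110, z = 48.
- slot_mouth (a point): Middle of the mouth of the slot under the lip, on the board's top: x = 0, y = 0, z = 20 mm in the mould_shelf frame, with the same axes. The slot is 74 mm wide (y = -37 to 37 mm), 7 mm high (z = 20 to 27 mm), closed at both sides; the orange spring strip is its rear end.
- slot_spring (a joint): Travel of the orange spring strip along mould_shelf x, 0 (out) to 0.006 m (fully home, on its stop). Its front face is 24 mm behind the front edge of the lip at 0, 30 mm at 0.006. 3 N start it, 9 N press it fully home; it springs back when let go. A push of about 15 N holds it well home.
- label_holder: Loose blue plate with a white label, 90 x 70 x 4 mm, about 60 g, lying on the bench, upright grip rib on top: 10 mm thick (x), 44 mm wide (y), top at z = 30 mm. Origin on the underside below the middle of the rib; x points to the nose. Plate: x = -12 to 78 mm, y = -35 to 35 mm, nose corners rounded by 8 mm. Take it across the rib, fingers closing along its x.
- holder_nose (a point): Middle of the front (nose) edge of the label holder, on its underside; 78 mm along the holder's x axis from its origin.
- scraper_block: Loose scraper block standing on the bench, about 140 g: black rubber foot and pale wood body, 24 x 90 mm (x, y), to z = 26 mm; wooden grip rib on top, 14 mm thick (x), 60 mm wide (y), top at z = 50 mm. Origin in the middle of its underside, long axis y. Take it across the rib, fingers closing along its x.
- wax_chip_1: Loose turquoise wax chip, a short rod end 12 x 26 x 12 mm, 12 g, lying on the apron of the board. Origin in the middle of its underside, long axis y.
- wax_chip_2: As wax_chip_1.
- wax_chip_3: As wax_chip_1.
- wax_tree: Bystander: loose wax tree on a round black base, 100 mm diameter, 150 mm high; origin at the middle of its underside.
- talc: Bystander: loose white bottle with a blue cap, 60 mm diameter, 144 mm high; origin at the middle of its underside.
- wax_pot: Bystander: loose white pot with wax scraps, 71 mm diameter, 76 mm high; origin at the middle of its underside.

How it is judged:
By the outcome, as a careful person would: the job done as asked, in the order asked, and still so for the second after the job is handed in, while the arm keeps its last pose, push and grip.
It also fails if it takes over 67 s, if anything falls off the work surface, if the arm or the gripper's body presses on something with over 40 N, if the wrist force passes 120 N, or if a joint passes its speed limit or range.

## Working session

There is one attempt and no reset: what is moved stays moved. The work goes in short steps, Python scripts to look and compute and a tool call to move; the robot and the scene stay as the last step left them, time stands still between calls to the robot, and variables do not carry over. Pictures are saved under pics/ and viewed, at most 10 in all, crops included, and the job is handed in when it is done.

```bash
ls; mkdir -p pics; cat > h.py <<'E'
import numpy as np, cv2
from bench import robot
def cap(n):
    c=robot.capture(n); c['f']=200/np.tan(np.radians(c['vertical_fov'])/2); c['R']=np.array(c['R']);c['t']=np.array(c['t']); c['n']=n; return c
def ray(c,u,v):
    x,y=(u-c['cx'])/c['f'],(v-c['cy'])/c['f']
    if c['n']=='wrist':
        r=np.hypot(x,y); d=np.array([x/r*np.sin(r),y/r*np.sin(r),np.cos(r)]) if r>0 else np.array([0,0,1.])
    else: d=np.array([x,y,1.])
    return -c['R'].T@c['t'], c['R'].T@d
def onz(c,u,v,z):
    o,d=ray(c,u,v); return o+d*(z-o[2])/d[2]
def cloud(c):
    v,u=np.mgrid[0:400,0:640]; x,y=(u-c['cx'])/c['f'],(v-c['cy'])/c['f']
    if c['n']=='wrist':
        r=np.hypot(x,y)+1e-9; k=np.tan(np.minimum(r,1.5))/r; x,y=x*k,y*k
    P=np.stack([x,y,np.ones_like(x)],-1)*c['range_z'][...,None]
    return (P-c['t'])@c['R']
E
python3 - <<'E'
from h import *
for n in ('scene','side','wrist'):
    c=cap(n); cv2.imwrite(f'pics/{n}0.png',c['image'][...,::-1]); print(n,c['f'],c['cx'],c['cy'],-c['R'].T@c['t'],c['R'][2])
    np.savez(f'{n}0.npz',**c)
s=robot.read_state();print(s)
E
```

```text
bench.py
pics
scene 372.3137387961538 328.06213525019393 202.87181014389532 [119.96047147 554.90119423 458.302406  ] [ 0.60426229 -0.6346622  -0.48173746]
side 452.2682725532305 323.5331766118114 195.7098631140385 [    6.59892096 -1119.14275963   560.41992976] [ 0.4499099   0.81384588 -0.36774442]
wrist 309.70691628693146 318.7986256939501 200.49791651595922 [600.23498622  66.93523524 384.48033848] [-0.00226586 -0.24929423 -0.96842514]
{'time': 0.15, 'q': array([-1.15093319e-01,  3.59346714e-01,  1.51119407e+00,  2.35532342e-05,
        1.27252098e+00, -1.15080575e-01]), 'qvel': array([ 0.00208619, -0.0033596 , -0.00373257,  0.00146148,  0.00093254,
       -0.00050431]), 'tau': array([ 6.01716038e-04, -5.15759647e+01, -2.71007627e+01,  6.74942834e-02,
        3.05557286e-02, -7.96465724e-05]), 'tool_pos': array([5.99451308e+02, 6.84150699e-02, 2.21994546e+02]), 'eef_rot': array([-5.82612709e-04,  7.07113549e-01,  7.07099632e-01, -4.47511058e-04]), 'contact_force': array([-0.32725375,  0.66940254,  0.14437791]), 'torque': array([-0.01622956, -0.06562576,  0.00336429]), 'gripper_force': 0.0, 'width': 88.08296180882918}
```

View pics/scene0.png

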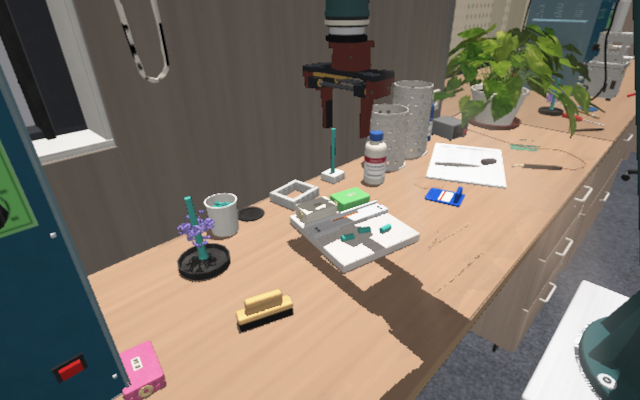

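View pics/wrist0.png

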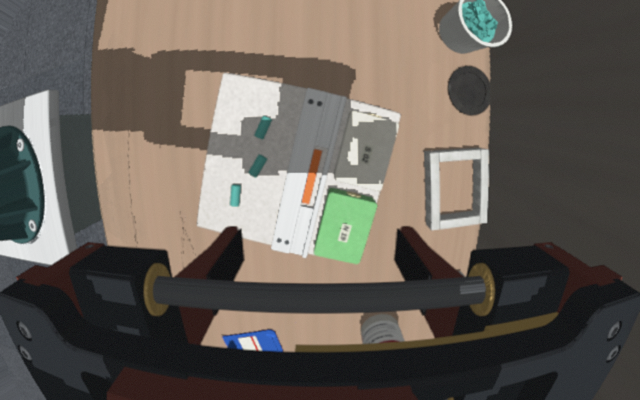

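View pics/side0.png

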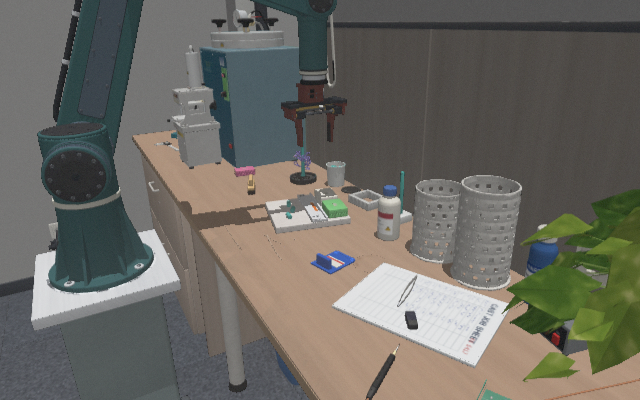

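The scene view shows the scraper at (265,310), the holder at (445,197), the shelf at (355,230), the tree at (203,260), the pot at (222,215) and the talc at (375,160). The wrist view shows the board with chips at (263,127), (257,165) and (236,195), and the lip near column 310. The side view shows the holder at (332,262) and the scraper at (251,185).

```bash
cat > m.py <<'E'
from h import *
def load(n): 
    d=np.load(n+'0.npz'); return {k:(d[k] if d[k].shape else d[k].item()) for k in d}
W,S,D=load('wrist'),load('scene'),load('side')
def hsv(c): return cv2.cvtColor(np.ascontiguousarray(c['image']),cv2.COLOR_RGB2HSV)
def blobs(m,a=30):
    n,l,s,ce=cv2.connectedComponentsWithStats(m.astype(np.uint8)); return [(l==i) for i in range(1,n) if s[i,4]>a]
if __name__=='__main__':
  for c in (W,S,D):
    P=cloud(c);H=hsv(c);ok=c['range_z']>0
    print('==',c['n'])
    for nm,lo,hi in (('turq',(82,90,30),(94,255,255)),('blue',(105,150,60),(125,255,255)),('yel',(12,90,110),(25,255,255)),('org',(5,190,120),(14,255,255))):
        for b in blobs((cv2.inRange(H,lo,hi)>0)):
            v,u=np.where(b); p=P[b&ok]
            if len(p)==0 or abs(p[:,1]).mean()>600: continue
            rr=cv2.minAreaRect(p[:,:2].astype(np.float32))
            print(nm,b.sum(),(int(u.mean()),int(v.mean())),'med',np.median(p,0).round(0),'z',np.percentile(p[:,2],[5,95]).round(0),'rect',np.round(rr[0],0),np.round(rr[1],0),round(rr[2],1))
E
python3 m.py
```

```text
== wrist
turq 944 (479, 19) med [784. 198.  61.] z [49. 65.] rect [787. 199.] [46. 51.] 58.6
turq 186 (262, 126) med [535.  63.  32.] z [30. 34.] rect [535.  63.] [24. 10.] 64.0
turq 42 (8, 156) med [58. 55. 33.] z [25. 46.] rect [53. 60.] [ 5. 29.] 47.2
turq 36 (16, 157) med [64. 51. 18.] z [15. 35.] rect [74. 48.] [13. 47.] 58.8
turq 174 (257, 165) med [528.  19.  32.] z [30. 34.] rect [527.  18.] [24. 10.] 57.2
turq 226 (14, 187) med [79.  3. 43.] z [19. 72.] rect [80.  1.] [10. 44.] 9.2
turq 164 (234, 194) med [499. -17.  32.] z [29. 34.] rect [498. -17.] [24. 10.] 81.5
turq 48 (5, 198) med [ 76. -12.  70.] z [53. 79.] rect [ 77. -10.] [15.  7.] 85.4
turq 36 (10, 209) med [ 83. -31.  64.] z [54. 74.] rect [ 79. -37.] [25. 22.] 78.4
turq 128 (18, 230) med [ 40. -82.  28.] z [14. 54.] rect [ 36. -88.] [88. 27.] 45.4
blue 622 (256, 340) med [ 512. -259.    5.] z [ 3. 14.] rect [ 517. -126.] [320.  96.] 80.0
yel 65 (490, 288) med [645.  28. 323.] z [320. 324.] rect [645.  27.] [2. 6.] 1.6
== scene
turq 523 (341, 8) med [582.  33. 444.] z [433. 454.] rect [588.  28.] [67. 23.] 20.6
tu
[... 1356 characters left out ...]
] [ 8. 17.] 80.2
turq 46 (74, 76) med [ 30. 137. 434.] z [418. 460.] rect [ 30. 137.] [16.  9.] 0.0
turq 44 (118, 81) med [122. 126. 422.] z [406. 439.] rect [125. 127.] [26. 10.] 9.2
turq 42 (74, 93) med [ 23. 137. 402.] z [390. 411.] rect [ 23. 137.] [25. 10.] 4.1
turq 32 (302, 169) med [702. 293.  44.] z [23. 70.] rect [701. 292.] [14.  9.] 40.6
turq 121 (401, 188) med [ 786. -170.  103.] z [ 44. 147.] rect [ 788. -168.] [16. 10.] 56.6
blue 145 (342, 257) med [ 521. -278.    5.] z [3. 6.] rect [ 522. -277.] [72. 40.] 85.7
blue 67 (325, 267) med [ 461. -306.    5.] z [3. 6.] rect [ 462. -292.] [31. 70.] 32.4
yel 88 (250, 182) med [496. 279.  28.] z [22. 52.] rect [503. 298.] [88. 21.] 69.0
```

```bash
cat > m2.py <<'E'
from m import *
def rect(p,nm):
    p=p[:,:2].astype(np.float32); r=cv2.minAreaRect(p); b=cv2.boxPoints(r); print(nm,len(p),np.round(r[0],1),np.round(r[1],1),round(r[2],1)); return r
for c in (W,S,D):
    P=cloud(c); ok=(c['range_z']>0); H=hsv(c); print(c['n'])
    def sel(x0,x1,y0,y1,z0,z1): return ok&(P[...,0]>x0)&(P[...,0]<x1)&(P[...,1]>y0)&(P[...,1]<y1)&(P[...,2]>z0)&(P[...,2]<z1)
    def big(m):
        m=cv2.morphologyEx(m.astype(np.uint8),cv2.MORPH_OPEN,np.ones((2,2))); b=blobs(m,5); return max(b,key=lambda x:x.sum()) if b else np.zeros_like(m,bool)
    for nm,a in (('board>10',(420,720,-120,150,10,28)),('board all',(420,720,-120,150,10,60)),('lip',(420,720,-120,150,27.5,34)),('mould',(420,720,-120,150,44,60)),
      ('scr rib',(440,580,240,370,42,60)),('scr all',(440,580,220,380,8,60)),('rib',(400,580,-340,-200,22,40)),
      ):
        p=P[big(sel(*a))]
        if len(p)>10: rect(p,nm); print('   z',np.percentile(p[:,2],[5,50,95]).round(1))
    hb=(H[...,0]>100)&(H[...,0]<130)&(H[...,1]>130)
    m=cv2.morphologyEx((hb&sel(400,600,-340,-190,-5,9)).astype(np.uint8),cv2.MORPH_CLOSE,np.ones((3,3)))>0
    p=P[m&ok]
    if len(p)>10:rect(p,'plate')
E
python3 m2.py
```

```text
wrist
board>10 12206 [520.4  14.9] [211.4 126.8] 74.8
   z [19.3 20.6 22.2]
board all 28187 [569.6   2.2] [217.9 230.6] 75.4
   z [19.5 22.5 48.8]
lip 3432 [576.4  -1.2] [214.7  31.8] 76.2
   z [27.5 31.5 32.8]
mould 3601 [643.6  35.7] [87.6 99. ] 76.4
   z [46.9 48.5 49.8]
plate 600 [ 492.3 -257.7] [45.1 93.8] 89.0
scene
board>10 3568 [325.5 200.4] [282.3 769.4] 50.3
   z [11.3 19.9 27.2]
board all 5923 [359.1 172.5] [282.3 856.7] 50.3
   z [13.7 20.9 47.5]
lip 586 [407.1 257.1] [156.2 812.5] 33.1
   z [21.1 30.6 32.2]
mould 463 [382.4 267.3] [ 90.6 773.4] 49.1
   z [43.1 47.7 49.1]
scr rib 315 [343.8 421.3] [ 56.4 518.2] 53.0
   z [40.  47.5 50.1]
scr all 1326 [348.9 426.1] [ 88.7 517.9] 50.9
   z [ 7.6 25.6 49.4]
rib 43 [ 465.8 -314.2] [  6.1 100.7] 14.7
   z [-0.3 26.3 31.2]
plate 254 [ 491.9 -275. ] [88.1 66.6] 13.0
side
board>10 1289 [ 363.8 -537.8] [1341.6  249. ] 68.9
   z [ 9.6 20.5 23.6]
board all 2399 [ 387.5 -484.4] [1458.5  254.9] 68.9
   z [11.2 22.5 48.4]
lip 287 [ 335.4 -524.2] [1357.1   79.4] 64.4
   z [26.  31.5 33.8]
mould 414 [ 395.9 -490.3] [1475.6  102.4] 62.2
   z [41.5 47.3 50.2]
scr rib 31 [527.2 353.4] [183.6   8.8] 68.6
   z [ 2.1 48.  51.8]
scr all 113 [529.2 344.9] [197.   19.2] 64.9
   z [ 1.5 25.5 50.6]
rib 80 [ 472.2 -291.5] [37.6 40.5] 85.5
   z [19.8 27.7 32. ]
plate 272 [ 493.5 -280.8] [89.4 69.6] 14.2
```

```bash
sed -i "s/P\[big(sel(\*a))\]/P[big(sel(*a))\&sel(*a)]/" m2.py; cat >> m2.py <<'E'
# board side faces & wrist lip edge
c=W; P=cloud(c)
e=[]
for y in np.arange(-80,80,5.):
    m=(abs(P[...,1]-y)<2)&(P[...,0]>520)&(P[...,0]<640)&(c['range_z']>0)&(P[...,2]>28)&(P[...,2]<35)
    if m.sum()>5: e.append((np.percentile(P[m][:,0],3),y))
e=np.array(e).astype(np.float32); l=cv2.fitLine(e,cv2.DIST_HUBER,0,.01,.01).ravel(); print(l,np.degrees(np.arctan2(l[1],l[0]))); print(e.round(0).tolist())
H=hsv(c)
for v,u in [(150,318),(205,307),(175,311)]: print(H[v,u],P[v,u].round(1))
m=(H[...,0]<15)&(H[...,1]>150)&(P[...,0]>500)&(P[...,0]<640)&(abs(P[...,1])<110)&(P[...,2]>0)&(P[...,2]<60)
b=max(blobs(m,5),key=lambda x:x.sum());rect(P[b],'orange');print(P[b][:,2].mean())
E
python3 m2.py|grep -v '^   z'
```

```text
wrist
board>10 11806 [512.2  22.5] [198.7 103. ] 76.3
board all 27742 [568.3   8.8] [199.5 218.5] 76.3
lip 3241 [578.3   6.2] [199.2  31.3] 76.3
mould 3464 [651.9  35.7] [79.8 55.8] 75.9
plate 600 [ 492.3 -257.7] [45.1 93.8] 89.0
scene
board>10 3304 [561.9  11.8] [199.7 215.2] 76.2
board all 5770 [561.7  10.8] [201.8 215.2] 76.2
lip 488 [572.5   9.4] [199.3  30.5] 78.2
mould 422 [646.5  39.2] [79.4 55. ] 78.2
scr rib 266 [499. 305.] [59.  11.4] 68.7
scr all 1243 [499.1 305.3] [89.  21.6] 68.2
rib 29 [ 458.2 -284.4] [ 5.9 39.2] 13.6
plate 254 [ 491.9 -275. ] [88.1 66.6] 13.0
side
board>10 1173 [565.8   1.9] [195.3 221.3] 76.1
board all 2295 [566.5   4.5] [200.5 221.3] 76.1
lip 248 [582.7   1.8] [196.9  44.7] 77.4
mould 372 [639.4 -14.9] [168.7  57.3] 76.0
scr rib 22 [502.6 292.8] [52.9  7.1] 68.6
scr all 91 [504.8 296.9] [88.7 18.1] 66.9
rib 67 [ 461.9 -289.7] [12.6 40. ] 20.5
plate 272 [ 493.5 -280.8] [89.4 69.6] 14.2
[ 1.190760e-01 -9.928851e-01  5.425691e+02 -9.243239e+00] -83.16122
[[541.0, -80.0], [543.0, -75.0], [544.0, -70.0], [546.0, -65.0], [547.0, -60.0], [548.0, -55.0], [549.0, -50.0], [550.0, -45.0], [551.0, -40.0], [552.0, -35.0], [554.0, -30.0], [555.0, -25.0], [557.0, -20.0], [557.0, -15.0], [559.0, -10.0], [559.0, -5.0], [560.0, 0.0], [524.0, 5.0], [521.0, 10.0], [522.0, 15.0], [524.0, 20.0], [527.0, 25.0], [529.0, 30.0], [570.0, 35.0], [571.0, 40.0], [572.0, 45.0], [533.0, 50.0], [526.0, 55.0], [529.0, 60.0], [531.0, 65.0], [533.0, 70.0], [536.0, 75.0]]
[ 10 142 117] [598.5  35.1  27.4]
[ 16  19 179] [585.  -32.7  19.6]
[ 11 172 233] [590.3   5.7  26.7]
orange 339 [590.5   4. ] [63.7  7.6] 76.3
27.06401359457222
```

```bash
cat >> h.py <<'E'
from scipy.spatial.transform import Rotation as Ro
def go(t,yaw=None):
    s=robot.read_state(); q=s['eef_rot']; R=Ro.from_quat([q[1],q[2],q[3],q[0]]).as_matrix()
    y=np.degrees(np.arctan2(R[1,1],R[0,1])); d=R.T@(np.array(t,float)-s['tool_pos'])
    print('t',round(s['time'],2),'pos',s['tool_pos'].round(1),'yaw',y.round(1),'q',s['q'].round(2),'| delta',d.round(1),'turn',None if yaw is None else round(np.radians((y-yaw+180)%360-180),3))
O=np.array([562.9,10.1,0]); A=np.radians(-13.8)
def sh(x,y,z): return O+[x*np.cos(A)-y*np.sin(A),x*np.sin(A)+y*np.cos(A),z]
def loc(p): d=np.asarray(p)-O; return np.array([d[0]*np.cos(A)+d[1]*np.sin(A),-d[0]*np.sin(A)+d[1]*np.cos(A),d[2]])
E
```

Emit:
hand_motion(rows=[38, -12.5, 10, 0, 88, 38, -12.5, 10, 0, 88, 38, -12.5, 10, 0, 88, 38, -12.5, 10, 0, 88, 38, -12.5, 10, 0, 88, 38, -12.5, 10, 0, 88, 38, -12.5, 10, 0, 88, 38, -12.5, 10, 0, 88])

```text
time: 0.82
tool_pos: [498.9, 305.6, 142.0]
eef_rot: [-0.0, 0.707, 0.707, -0.0]
contact_force: [-0.1, -0.4, 0.4]
width: 87.9
gripper_force: 0.0
```

Emit:
hand_motion(rows=[0, 0, 0, 0.125, 88, 0, 0, 0, 0.125, 88, 0, 0, 0, 0.125, 88, 0, 0, 0, 0, 88, 0, 0, 0, 0, 88], grip_force=40)

```text
time: 1.23
tool_pos: [499.7, 304.0, 142.4]
eef_rot: [-0.0, 0.825, 0.565, -0.0]
contact_force: [-0.3, -0.6, -0.1]
width: 87.3
gripper_force: 0.0
```

```bash
cat > s.py <<'E'
from h import *
import sys
c=cap('wrist'); cv2.imwrite(f'pics/{sys.argv[1]}.png',c['image'][...,::-1])
P=cloud(c);H=cv2.cvtColor(np.ascontiguousarray(c['image']),cv2.COLOR_RGB2HSV)
m=(P[...,2]>42)&(P[...,2]<56)&(abs(P[...,0]-500)<60)&(abs(P[...,1]-300)<60)&(c['range_z']>0)
p=P[m];print(cv2.minAreaRect(p[:,:2].astype(np.float32)),np.median(p[:,2]),len(p))
go((499,305,120),-21.6)
E
python3 s.py w1
```

```text
((503.0812683105469, 303.5110778808594), (60.20664978027344, 13.518477439880371), 68.49368286132812) 50.08480329875976 1069
t 1.28 pos [499.9 303.9 142.5] yaw -21.3 q [0.43 0.42 1.63 0.   1.09 0.8 ] | delta [ 0.7 -1.2 22.5] turn 0.006
```

View pics/w1.png

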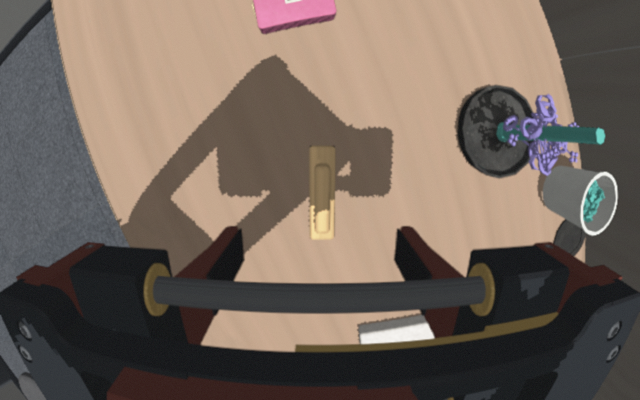

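The wrist view shows the scraper rib centred between the fingers at about (322,190); the tree (500,130) and the pot (590,200) are well clear. Descend and grip.

Emit:
hand_motion(rows=[0.5, 3, 30, 0, 88, 0, 0, 30, 0, 88, 0, 0, 30, 0, 88, 0, 0, 23, 0, 88, 0, 0, 0, 0, 88, 0, 0, 0, 0, 10, 0, 0, 0, 0, 10, 0, 0, 0, 0, 10, 0, 0, 0, 0, 10], grip_force=45)

```text
time: 2.03
tool_pos: [504.3, 304.0, 31.4]
eef_rot: [0.0, 0.826, 0.563, 0.002]
contact_force: [0.5, -0.1, 0.1]
width: 64.5
gripper_force: 0.0
```

Emit:
hand_motion(rows=[0, 0, 0, 0, 10, 0, 0, 0, 0, 10, 0, 0, 0, 0, 10, 0, 0, 0, 0, 10, 0, 0, 0, 0, 10, 0, 0, 0, 0, 10], grip_force=45)

```text
time: 2.53
tool_pos: [502.9, 303.4, 29.6]
eef_rot: [-0.0, 0.826, 0.563, -0.0]
contact_force: [0.3, -0.3, -0.1]
width: 24.8
gripper_force: 0.0
```

```bash
python3 -c "
from h import *
go((499,305,120),76.2)"
```

```text
t 2.53 pos [502.9 303.4  29.6] yaw -21.5 q [0.43 0.57 1.72 0.   0.85 0.8 ] | delta [  0.1  -4.2 -90.4] turn -1.705
```

Emit:
hand_motion(rows=[0, 0, 0, 0, 10, 0, 0, 0, 0, 10, 0, 0, 0, 0, 10, 0, 0, 0, 0, 10, 0, 0, -20, 0, 10, 0, 0, -35, 0, 10, 0, 0, -35, 0, 10, 0, 0, 0, -0.125, 10, 0, 0, 0, -0.125, 10, 0, 0, 0, -0.125, 10], grip_force=45)

```text
time: 3.37
tool_pos: [503.2, 303.5, 120.4]
eef_rot: [0.0, 0.705, 0.709, 0.001]
contact_force: [0.5, 1.1, -1.8]
width: 13.8
gripper_force: 45.0
```

Emit:
hand_motion(rows=[0, 0, 0, -0.125, 10, 0, 0, 0, -0.125, 10, 0, 0, 0, -0.125, 10, 0, 0, 0, -0.125, 10, 0, 0, 0, -0.125, 10, 0, 0, 0, -0.125, 10, 0, 0, 0, -0.125, 10, 0, 0, 0, -0.125, 10, 0, 0, 0, -0.125, 10, 0, 0, 0, -0.125, 10], grip_force=45)

```text
time: 4.2
tool_pos: [502.6, 303.2, 119.3]
eef_rot: [-0.0, 0.157, 0.988, -0.0]
contact_force: [-0.8, -0.1, -2.3]
width: 13.7
gripper_force: 45.0
```

Emit:
hand_motion(rows=[0, 0, 0, -0.08, 10, 0, 0, 0, 0, 10])

```text
time: 4.37
tool_pos: [502.6, 303.2, 119.3]
eef_rot: [-0.0, 0.119, 0.993, -0.0]
contact_force: [0.5, 0.0, -1.3]
width: 13.9
gripper_force: 45.0
```

```bash
python3 -c "
from h import *
go(sh(-50,-78,110),76.2)"
```

```text
t 4.37 pos [502.6 303.2 119.3] yaw 76.4 q [ 0.43  0.45  1.65 -0.    1.04 -0.91] | delta [ -77.5 -348.5    9.4] turn 0.003
```

Emit:
hand_motion(rows=[-7.7, -34.9, 0, 0, 10, -7.7, -34.9, 0, 0, 10, -7.7, -34.9, 0, 0, 10, -7.7, -34.9, 0, 0, 10, -7.7, -34.9, 0, 0, 10, -7.7, -34.9, 0, 0, 10, -7.7, -34.9, 0, 0, 10, -7.7, -34.9, 0, 0, 10, -7.7, -34.9, 0, 0, 10, -7.7, -34.9, 0, 0, 10])

```text
time: 5.2
tool_pos: [494.1, -55.6, 119.7]
eef_rot: [-0.0, 0.122, 0.993, 0.0]
contact_force: [0.6, -0.3, -1.6]
width: 13.5
gripper_force: 45.0
```

Emit:
hand_motion(rows=[0, 0, 25, 0, 10, 0, 0, 15, 0, 10, 0, 0, 0, 0, 10, 0, 0, 0, 0, 10])

```text
time: 5.53
tool_pos: [493.5, -53.8, 79.1]
eef_rot: [-0.001, 0.121, 0.993, 0.0]
contact_force: [0.1, 0.7, -1.5]
width: 13.8
gripper_force: 45.0
```

```bash
python3 - <<'E'
from h import *
go(sh(-50,-78,51),76.2)
c=cap('wrist');cv2.imwrite('pics/w2.png',c['image'][...,::-1])
H=cv2.cvtColor(np.ascontiguousarray(c['image']),cv2.COLOR_RGB2HSV);P=cloud(c)
for ty in range(1):
    m=cv2.inRange(H,(82,90,30),(94,255,255))
    n,l,s,ce=cv2.connectedComponentsWithStats(m)
    for i in range(1,n):
        if s[i,4]>60:
            p=np.median(P[l==i],0)
            if abs(p[0]-520)<80: print(ce[i].round(),p.round(1),loc(p).round(1))
E
```

```text
t 5.53 pos [493.5 -53.8  79.1] yaw 76.1 q [-0.25  0.4   1.88  0.    0.86 -1.58] | delta [-2.2  0.7 28.1] turn -0.002
[369. 210.] [495.8 -18.3  32.1] [-58.4 -43.6  32.1]
[473. 229.] [532.3  60.   31.9] [-41.6  41.1  31.9]
[420. 235.] [524.6  15.8  32. ] [-38.5  -3.6  32. ]
```

View pics/w2.png

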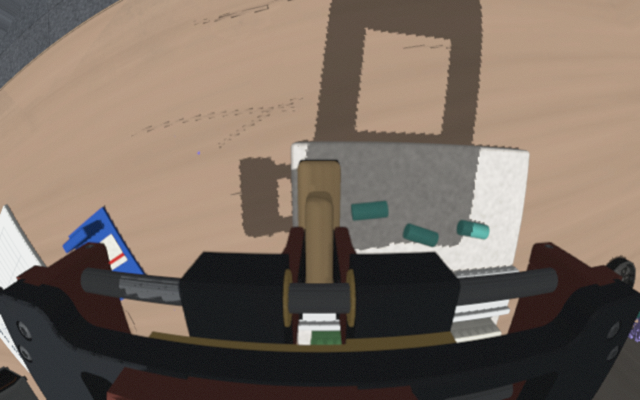

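The wrist view shows the block (320,210) standing at the near end of the apron, with all three chips (369,210), (420,235) and (473,229) in front of it. Lower it and sweep.

Emit:
hand_motion(rows=[-1, 0, 12, 0, 10, -1, 0, 10, 0, 10, 0, 0, 6, 0, 10, 0, 0, 0, 0, 10, 0, 0, 0, 0, 10])

```text
time: 6.0
tool_pos: [496.2, -54.0, 51.6]
eef_rot: [-0.0, 0.12, 0.993, 0.0]
contact_force: [-0.4, 0.2, -1.1]
width: 13.6
gripper_force: 45.0
```

Emit:
hand_motion(rows=[0, 5, 0, 0, 10, 0, 10, 0, 0, 10, 0, 10, 0, 0, 10, 0, 10, 0, 0, 10, 0, 10, 0, 0, 10, 0, 10, 0, 0, 10, 0, 10, 0, 0, 10, 0, 10, 0, 0, 10, 0, 10, 0, 0, 10, 0, 10, 0, 0, 10])

```text
time: 6.83
tool_pos: [519.3, 38.9, 51.6]
eef_rot: [-0.0, 0.12, 0.993, -0.0]
contact_force: [0.3, -0.5, -1.6]
width: 13.5
gripper_force: 45.0
```

Emit:
hand_motion(rows=[0, 10, 0, 0, 10, 0, 10, 0, 0, 10, 0, 10, 0, 0, 10, 0, 10, 0, 0, 10, 0, 10, 0, 0, 10, 0, 10, 0, 0, 10, 0, 10, 0, 0, 10, 0, 10, 0, 0, 10, 0, 8, 0, 0, 10, 0, 8, 0, 0, 10])

```text
time: 7.67
tool_pos: [542.1, 131.8, 51.8]
eef_rot: [-0.0, 0.12, 0.993, -0.0]
contact_force: [0.2, -1.5, 0.9]
width: 13.5
gripper_force: 45.0
```

Emit:
hand_motion(rows=[0, 5, 0, 0, 10, 0, 0, 0, 0, 10])

```text
time: 7.83
tool_pos: [544.6, 136.5, 52.4]
eef_rot: [0.001, 0.12, 0.993, -0.0]
contact_force: [-0.4, -3.2, 4.6]
width: 13.9
gripper_force: 45.0
```

```bash
python3 - <<'E'
from h import *
go(sh(-50,125,51),76.2); print(loc(robot.read_state()['tool_pos']))
c=cap('wrist');cv2.imwrite('pics/w3.png',c['image'][...,::-1])
H=cv2.cvtColor(np.ascontiguousarray(c['image']),cv2.COLOR_RGB2HSV);P=cloud(c)
m=cv2.inRange(H,(82,90,30),(94,255,255))
n,l,s,ce=cv2.connectedComponentsWithStats(m)
for i in range(1,n):
        if s[i,4]>20:
            p=np.median(P[l==i],0)
            if abs(p[0]-520)<120: print(ce[i].round(),p.round(1),loc(p).round(1))
E
```

```text
t 7.83 pos [544.6 136.5  52.4] yaw 76.3 q [ 0.12  0.51  1.76 -0.    0.86 -1.21] | delta [2.1 6.6 1.4] turn 0.001
[-47.94058666 118.35639642  52.37925186]
[351. 198.] [529.5 159.9  25.7] [-68.2 137.5  25.7]
[358. 227.] [551.3 160.6  22.9] [-47.2 143.4  22.9]
```

View pics/w3.png

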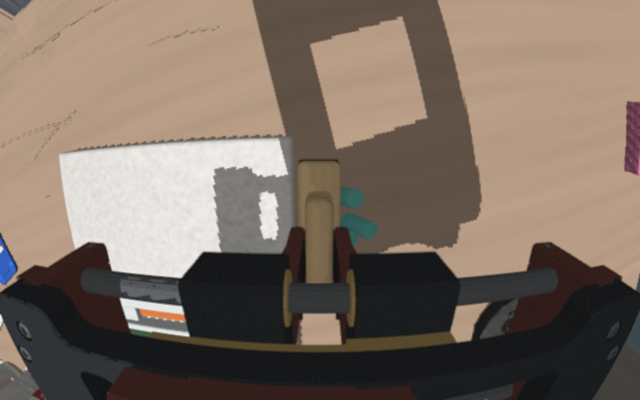

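The apron is clear. Chips at (351,198) and (358,227) lean against the block, and the third is hidden. Push on past the edge, then lift.

Emit:
hand_motion(rows=[0, 8, 0, 0, 10, 0, 10, 0, 0, 10, 0, 10, 0, 0, 10, 0, 10, 0, 0, 10, 0, 0, 0, 0, 10, 0, 0, -30, 0, 10, 0, 0, -30, 0, 10, 0, 0, 0, 0, 10, 0, 0, 0, 0, 10])

```text
time: 8.63
tool_pos: [553.7, 173.4, 113.0]
eef_rot: [0.002, 0.12, 0.993, 0.001]
contact_force: [-0.8, 0.6, -1.9]
width: 13.6
gripper_force: 45.0
```

```bash
python3 - <<'E'
from h import *
go(sh(-50,240,110),76.2)
for n in ('wrist','scene'):
    c=cap(n)
    cv2.imwrite(f'pics/{n}4.png',c['image'][...,::-1] if n=='wrist' else cv2.resize(c['image'][150:350,150:500,::-1],(700,400)))
    H=cv2.cvtColor(np.ascontiguousarray(c['image']),cv2.COLOR_RGB2HSV);P=cloud(c)
    m=cv2.inRange(H,(80,80,25),(96,255,255))
    k,l,s,ce=cv2.connectedComponentsWithStats(m)
    for i in range(1,k):
        if s[i,4]>15:
            p=np.median(P[l==i],0)
            if abs(p[0]-520)<120 and abs(p[1])<300: print(n,ce[i].round(),s[i,4],p.round(1),loc(p).round(1))
E
```

```text
t 8.63 pos [553.7 173.4 113. ] yaw 76.2 q [ 0.18  0.45  1.68  0.    1.01 -1.15] | delta [ 2.1 83.6  3.2] turn -0.0
wrist [295. 175.] 24 [527.8 157.9  11.7] [-69.4 135.2  11.7]
scene [292.  50.] 5649 [524.4 198.9 398.9] [-82.4 174.1 398.9]
scene [300. 263.] 148 [555.5 177.5   9.8] [-47.1 160.8   9.8]
scene [312. 270.] 78 [525.6 175.1   8.9] [-75.5 151.3   8.9]
```

View pics/scene4.png

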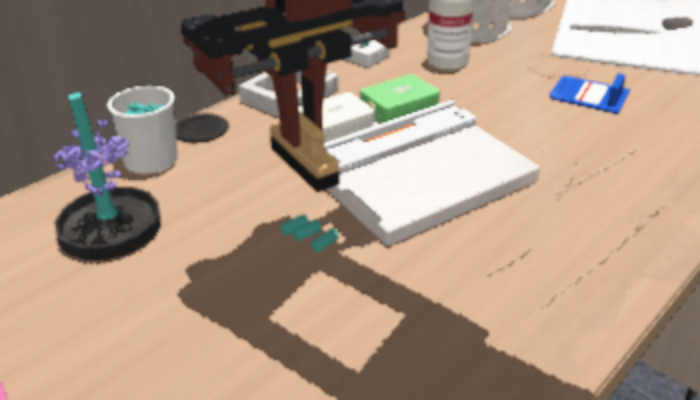

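All three chips (at crop positions around (310,230)) lie on the bench, and the apron is bare. Put the block down beyond them.

Emit:
hand_motion(rows=[10, 32, 0, 0, 10, 10, 32, 0, 0, 10, 10, 32, 0, 0, 10, 0, 0, 25, 0, 10, 0, 0, 25, 0, 10, 0, 0, 20, 0, 10, 0, 0, 8, 0, 10, 0, 0, 4.6, 0, 10, 0, 0, 0, 0, 10, 0, 0, 0, 0, 10])

```text
time: 9.57
tool_pos: [542.9, 272.4, 29.0]
eef_rot: [-0.003, 0.12, 0.993, -0.001]
contact_force: [-7.3, -1.3, 11.7]
width: 13.5
gripper_force: 45.0
```

Emit:
hand_motion(rows=[0, 0, 0, 0, 60, 0, 0, 0, 0, 60, 0, 0, 0, 0, 60, 0, 0, 0, 0, 60, 0, 0, 0, 0, 60, 0, 0, 0, 0, 60, 0, 0, -30, 0, 60, 0, 0, -35, 0, 88, 0, 0, -35, 0, 88, 0, 0, -15, 0, 88])

```text
time: 10.4
tool_pos: [548.2, 274.1, 148.4]
eef_rot: [0.003, 0.12, 0.993, 0.001]
contact_force: [1.6, 0.1, 0.4]
width: 76.7
gripper_force: 0.0
```

```bash
python3 -c "
from h import *
go((462,-288,145),13.6)"
```

```text
t 10.4 pos [548.2 274.1 148.4] yaw 76.2 q [ 0.35  0.45  1.57  0.    1.12 -0.98] | delta [ -50.3 -566.4    1.8] turn 1.093
```

Emit:
hand_motion(rows=[-3.6, -40, 0, 0, 88, -3.6, -40, 0, 0, 88, -3.6, -40, 0, 0, 88, -3.6, -40, 0, 0, 88, -3.6, -40, 0, 0, 88, -3.6, -40, 0, 0, 88, -3.6, -40, 0, 0, 88, -3.6, -40, 0, 0, 88, -3.6, -40, 0, 0, 88, -3.6, -40, 0, 0, 88])

```text
time: 11.23
tool_pos: [485.0, -125.7, 144.2]
eef_rot: [0.0, 0.12, 0.993, -0.0]
contact_force: [1.1, -0.6, 0.4]
width: 87.9
gripper_force: 0.0
```

Emit:
hand_motion(rows=[-3.6, -40, 0, 0, 88, -3.6, -40, 0, 0, 88, -3.6, -40, 0, 0, 88, -3.6, -40, 0, 0, 88, 0, 0, 0, 0.125, 88, 0, 0, 0, 0.125, 88, 0, 0, 0, 0.125, 88, 0, 0, 0, 0.125, 88])

```text
time: 11.9
tool_pos: [461.1, -283.2, 143.9]
eef_rot: [-0.0, 0.365, 0.931, 0.0]
contact_force: [-0.3, -0.7, 0.3]
width: 87.7
gripper_force: 0.0
```

Emit:
hand_motion(rows=[0, 0, 0, 0.125, 88, 0, 0, 0, 0.125, 88, 0, 0, 0, 0.125, 88, 0, 0, 0, 0.125, 88, 0, 0, 0, 0.093, 88, 0, 0, 0, 0, 88, 0, 0, 0, 0, 88])

```text
time: 12.48
tool_pos: [461.4, -282.6, 144.0]
eef_rot: [-0.0, 0.617, 0.787, -0.0]
contact_force: [-0.2, 0.6, -1.1]
width: 87.8
gripper_force: 0.0
```

```bash
cat > hold.py <<'E'
from h import *
import sys
c=cap('wrist');cv2.imwrite(f'pics/{sys.argv[1]}.png',c['image'][...,::-1])
H=cv2.cvtColor(np.ascontiguousarray(c['image']),cv2.COLOR_RGB2HSV);P=cloud(c)
near=(abs(P[...,0]-480)<90)&(abs(P[...,1]+280)<90)&(c['range_z']>0)
m=near&(P[...,2]>23)&(P[...,2]<36)&(H[...,0]>100)&(H[...,0]<130)
p=P[m];print('rib',cv2.minAreaRect(p[:,:2].astype(np.float32)),np.median(p[:,2]),len(p))
m=near&(P[...,2]>1)&(P[...,2]<8)&(H[...,0]>100)&(H[...,0]<130)&(H[...,1]>130)
p=P[m];print('plate',cv2.minAreaRect(p[:,:2].astype(np.float32)),np.median(p[:,2]),len(p))
go((462,-288,145),13.6)
E
python3 hold.py w5
```

```text
rib ((462.54656982421875, -287.3793029785156), (9.814973831176758, 43.42079162597656), 15.252245903015137) 30.302765733472462 495
plate ((494.44183349609375, -279.0220642089844), (88.429443359375, 68.82196044921875), 14.66922378540039) 4.50361134018706 3302
t 12.53 pos [ 461.4 -282.6  144. ] yaw 13.8 q [-0.68  0.36  1.73 -0.    1.05 -0.92] | delta [-5.4 -0.7 -1. ] turn 0.003
```

View pics/w5.png

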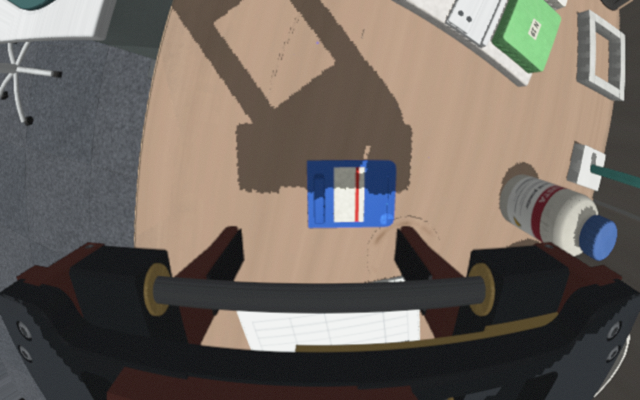

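The wrist view shows the holder (352,194) between the fingers with its rib at (320,197), and the talc (560,215) clear. Grasp it.

Emit:
hand_motion(rows=[-4.9, 0, 35, -0.019, 88, 0, 0, 35, 0, 88, 0, 0, 35, 0, 88, 0, 0, 20, 0, 88, 0, 0, 11.5, 0, 88, 0, 0, 0, 0, 60, 0, 0, 0, 0, 30, 0, 0, 0, 0, 6, 0, 0, 0, 0, 6, 0, 0, 0, 0, 6], grip_force=50)

```text
time: 13.37
tool_pos: [463.1, -287.8, 8.4]
eef_rot: [0.001, 0.611, 0.792, -0.0]
contact_force: [0.4, 0.4, -0.4]
width: 58.3
gripper_force: 0.0
```

Emit:
hand_motion(rows=[0, 0, 0, 0, 6, 0, 0, 0, 0, 6, 0, 0, 0, 0, 6, 0, 0, 0, 0, 6, 0, 0, 0, 0, 6, 0, 0, 0, 0, 6, 0, 0, 0, 0, 6, 0, 0, 0, 0, 6], grip_force=50)

```text
time: 14.03
tool_pos: [462.5, -287.4, 7.5]
eef_rot: [-0.0, 0.611, 0.792, -0.0]
contact_force: [0.0, 0.1, 0.1]
width: 9.8
gripper_force: 50.0
```

```bash
python3 -c "
from h import *
go((462,-288,80),-13.8)"
```

```text
t 14.03 pos [ 462.5 -287.4    7.5] yaw 14.7 q [-0.68  0.56  1.83 -0.    0.75 -0.94] | delta [ -0.5  -0.7 -72.5] turn 0.497
```

Emit:
hand_motion(rows=[0, 0, -20, 0, 6, 0, 0, -25, 0, 6, 0, 0, -25, 0, 6, 0, 0, 0, 0.125, 6, 0, 0, 0, 0.125, 6, 0, 0, 0, 0.125, 6, 0, 0, 0, 0.122, 6, 0, 0, 0, 0, 6])

```text
time: 14.7
tool_pos: [462.4, -287.3, 77.5]
eef_rot: [-0.0, 0.788, 0.615, -0.0]
contact_force: [0.2, 0.2, -0.6]
width: 10.1
gripper_force: 50.0
```

```bash
python3 -c "
from h import *
go(sh(-110,0,60),-13.8)"
```

```text
t 14.7 pos [ 462.4 -287.3   77.5] yaw -14.1 q [-0.68  0.46  1.78 -0.    0.9  -0.44] | delta [312.4 -84.7  17.6] turn -0.005
```

Emit:
hand_motion(rows=[39, -10.6, 0, 0, 6, 39, -10.6, 0, 0, 6, 39, -10.6, 0, 0, 6, 39, -10.6, 0, 0, 6, 39, -10.6, 0, 0, 6, 39, -10.6, 0, 0, 6, 39, -10.6, 0, 0, 6, 39, -10.6, 0, 0, 6, 0, 0, 17, -0.005, 6, 0, 0, 0, 0, 6])

```text
time: 15.53
tool_pos: [453.0, 38.2, 59.2]
eef_rot: [-0.001, 0.783, 0.622, -0.001]
contact_force: [-0.9, -1.9, -1.5]
width: 9.5
gripper_force: 50.0
```

Emit:
hand_motion(rows=[0, 0, 0, 0, 6, 0, 0, 0, 0, 6])

```text
time: 15.7
tool_pos: [454.8, 35.0, 60.7]
eef_rot: [-0.0, 0.785, 0.619, -0.0]
contact_force: [0.5, -0.0, -0.9]
width: 9.9
gripper_force: 50.0
```

```bash
cat > fit.py <<'E'
from h import *
import sys
c=cap('wrist');cv2.imwrite(f'pics/{sys.argv[1]}.png',c['image'][...,::-1])
H=cv2.cvtColor(np.ascontiguousarray(c['image']),cv2.COLOR_RGB2HSV);P=cloud(c)
s=robot.read_state();T=s['tool_pos']; print('tcp local',loc(T).round(1)); go(sh(-110,0,60),-13.8)
L=np.stack([(P[...,0]-O[0])*np.cos(A)+(P[...,1]-O[1])*np.sin(A),-(P[...,0]-O[0])*np.sin(A)+(P[...,1]-O[1])*np.cos(A),P[...,2]],-1)
ok=c['range_z']>0
def rect(m,nm):
    p=L[m&ok]
    if len(p)<20: print(nm,'none',len(p));return
    r=cv2.minAreaRect(p[:,:2].astype(np.float32));print(nm,np.round(r[0],1),np.round(r[1],1),round(r[2],2),'z',np.median(p[:,2]).round(1),len(p),'x',np.percentile(p[:,0],[1,99]).round(1),'y',np.percentile(p[:,1],[1,99]).round(1))
box=(abs(L[...,0])<150)&(abs(L[...,1])<130)
pz=T[2]-7.5+4
rect(box&(abs(L[...,2]-pz)<2.5)&(H[...,0]>100)&(H[...,0]<130)&(H[...,1]>130),'plate')
lip=box&(L[...,2]>28.5)&(L[...,2]<34)&(L[...,0]>-8)&(L[...,0]<26)
rect(lip,'lip')
e=[]
for y in np.arange(-95,96,4.):
    m=lip&ok&(abs(L[...,1]-y)<2)
    if m.sum()>8: e.append((np.percentile(L[m][:,0],3),y))
e=np.array(e,np.float32); l=cv2.fitLine(e,cv2.DIST_HUBER,0,.01,.01).ravel(); print('lip edge x at y=0',l[2]-l[3]*l[0]/l[1],'tilt deg',np.degrees(np.arctan(l[0]/l[1])),len(e))
b=box&(H[...,0]<15)&(H[...,1]>150)&(L[...,0]>10)&(L[...,0]<45)&(L[...,2]>15)
rect(b,'orange')
rect(box&(L[...,2]>17)&(L[...,2]<23)&(H[...,1]<60),'board top')
E
python3 fit.py w6
```

```text
tcp local [-110.6   -1.8   60.9]
t 15.75 pos [455.1  34.7  60.9] yaw -13.6 q [-0.08  0.39  1.99 -0.    0.77  0.16] | delta [1.8 0.6 0.9] turn 0.004
plate [-77.6   7.6] [51.6 88.8] 89.98 z 57.7 5772 x [-121.3  -34.3] y [-12.   33.2]
lip [12.1  0.2] [200.3  27.8] 89.99 z 31.4 6185 x [-1.1 22.7] y [-96.   98.5]
lip edge x at y=0 -0.6970563 tilt deg -0.12289308 42
orange [29.5  0.7] [64.2  6.6] 89.19 z 26.9 409 x [26.5 32.4] y [-30.9  32. ]
board top [4.2 1. ] [219.6 199.3] 0.36 z 20.5 19562 x [-104.8   96.2] y [-85.1  99.1]
```

View pics/w6.png

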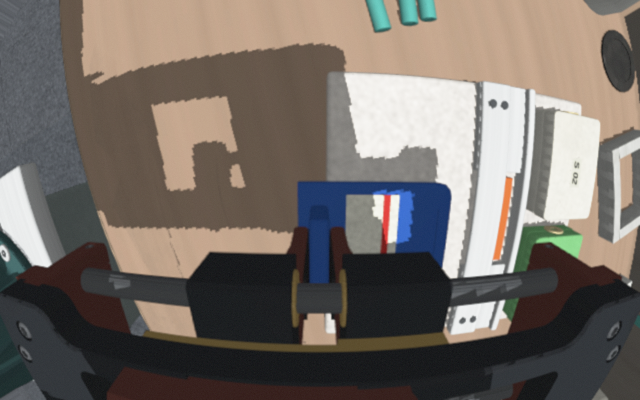

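The wrist view shows the holder square to the slot, nose at (450,230), with the orange spring at (505,220). The chips are on the bench at the top, with the apron bare. It needs about +2.3 mm sideways.

Emit:
hand_motion(rows=[2.3, 0, 15, 0.003, 6, 0, 0, 12, 0, 6, 0, 0, 4.7, 0, 6, 0, 0, 0, 0, 6, 0, 0, 0, 0, 6, 0, 0, 0, 0, 6], grip_force=55)

```text
time: 16.25
tool_pos: [455.7, 37.5, 29.4]
eef_rot: [0.0, 0.787, 0.617, 0.0]
contact_force: [-0.3, 0.8, -0.9]
width: 9.5
gripper_force: 55.0
```

Emit:
hand_motion(rows=[0, 8, 0, 0, 6, 0, 8, 0, 0, 6, 0, 5, 0, 0, 6, 0, 0, 0, 0, 6, 0, 0, 0, 0, 6])

```text
time: 16.67
tool_pos: [476.4, 33.0, 29.0]
eef_rot: [0.0, 0.786, 0.618, 0.0]
contact_force: [-0.2, -0.2, -1.6]
width: 9.6
gripper_force: 55.0
```

```bash
python3 fit.py w7
```

```text
tcp local [-90.2   1.5  28.8]
t 16.72 pos [475.7  33.1  28.8] yaw -13.7 q [-0.08  0.47  1.97  0.    0.71  0.16] | delta [ -1.5 -19.8 -31.2] turn 0.002
plate [-56.   11.1] [52.  89.3] 89.03 z 26.0 5800 x [-99.5 -12.3] y [-9.3 36.3]
lip [12.2 10.9] [ 27.7 178.6] 0.22 z 31.5 7842 x [-1.  22.7] y [-74.2  98.6]
lip edge x at y=0 -0.58643425 tilt deg -0.1333706 39
orange [29.1  3.9] [ 6.8 58.4] 1.32 z 27.0 519 x [26.1 31.9] y [-23.9  32.6]
board top [ 4.1 10.1] [219.9 181. ] 0.18 z 20.5 24499 x [-104.7   92.2] y [-73.   99.3]
```

Emit:
hand_motion(rows=[-1.1, 0, 0.4, 0.001, 6, 0, 0, 0, 0, 6, 0, 6, 0, 0, 6, 0, 6, 0, 0, 6, 0, 5, 0, 0, 6, 0, 0, 0, 0, 6, 0, 0, 0, 0, 6])

```text
time: 17.3
tool_pos: [492.5, 27.8, 28.5]
eef_rot: [0.0, 0.787, 0.617, 0.0]
contact_force: [0.3, -0.1, -1.1]
width: 9.7
gripper_force: 55.0
```

Emit:
hand_motion(rows=[0, 6, 0, 0, 6, 0, 5, 0, 0, 6, 0, 0, 0, 0, 6, 0, 0, 0, 0, 6])

```text
time: 17.63
tool_pos: [503.1, 25.3, 28.5]
eef_rot: [0.0, 0.787, 0.617, 0.0]
contact_force: [-1.4, 0.2, -1.3]
width: 9.6
gripper_force: 55.0
```

```bash
python3 fit.py w8
```

```text
tcp local [-62.2   0.4  28.4]
t 17.68 pos [502.6  25.3  28.4] yaw -13.8 q [-0.09  0.49  1.91  0.    0.74  0.15] | delta [ -0.4 -47.8 -31.6] turn 0.001
plate [-36.2  14.4] [42.5 73.2] 89.24 z 25.5 4054 x [-72.   -0.3] y [-6.  35.1]
lip [12.4 38.7] [ 27.4 123.6] 0.39 z 31.5 7544 x [-0.8 22.8] y [-16.5  99.1]
lip edge x at y=0 -0.41047007 tilt deg -0.11928674 30
orange [22.2  3.6] [21.1 58.9] 0.94 z 27.0 803 x [25.2 32.3] y [-25.2  32.8]
board top [3.8 6.6] [219.6 187.9] 0.08 z 20.5 28075 x [-104.2   94.5] y [-72.8  99.2]
```

Inserted about 16 mm with no contact force; now up to the spring, then press.

Emit:
hand_motion(rows=[0, 4, 0, 0, 6, 0, 3, 0, 0, 6, 0, 2, 0, 0, 6, 0, 2, 0, 0, 6, 0, 0, 0, 0, 6, 0, 0, 0, 0, 6])

```text
time: 18.18
tool_pos: [511.5, 23.0, 28.1]
eef_rot: [-0.001, 0.787, 0.617, -0.001]
contact_force: [-5.6, 1.6, 2.5]
width: 9.7
gripper_force: 55.0
```

Emit:
hand_motion(rows=[0, 2, 0, 0, 6, 0, 2, 0, 0, 6, 0, 0, 0, 0, 6, 0, 0, 0, 0, 6])

```text
time: 18.52
tool_pos: [514.1, 22.4, 28.0]
eef_rot: [-0.002, 0.787, 0.617, -0.002]
contact_force: [-7.6, 1.7, 4.0]
width: 9.5
gripper_force: 55.0
```

```bash
python3 -c "
from h import *
s=robot.read_state();f=s['contact_force'];print(loc(s['tool_pos']),f@[np.cos(A),np.sin(A),0])"
```

```text
[-50.32041142   0.26912058  27.99736209] -7.759017354410422
```

```bash
cat > f.py <<'E'
from h import *
s=robot.read_state();f=s['contact_force'];print(loc(s['tool_pos']).round(2),f@[np.cos(A),np.sin(A),0],f.round(1))
E
```

Emit:
hand_motion(rows=[0, 2, 0, 0, 6, 0, 0, 0, 0, 6, 0, 0, 0, 0, 6])

```text
time: 18.77
tool_pos: [515.2, 22.0, 27.9]
eef_rot: [-0.002, 0.787, 0.617, -0.002]
contact_force: [-7.7, 3.4, 4.8]
width: 9.8
gripper_force: 55.0
```

```bash
python3 f.py
```

```text
[-49.14   0.23  27.86] -8.326463629944865 [-7.7  3.4  4.8]
```

Emit:
hand_motion(rows=[0, 2, 0, 0, 6, 0, 0, 0, 0, 6, 0, 0, 0, 0, 6])

```text
time: 19.02
tool_pos: [515.4, 22.0, 27.8]
eef_rot: [-0.004, 0.787, 0.617, -0.003]
contact_force: [-12.1, 4.2, 8.5]
width: 10.1
gripper_force: 55.1
```

```bash
python3 f.py
```

```text
[-49.01   0.18  27.75] -12.803416326667586 [-12.1   4.2   8.5]
```

Emit:
hand_motion(rows=[0, 1.5, 0, 0, 6, 0, 0, 0, 0, 6, 0, 0, 0, 0, 6, 0, 0, 0, 0, 6])

```text
time: 19.35
tool_pos: [515.3, 22.0, 27.7]
eef_rot: [-0.005, 0.787, 0.617, -0.004]
contact_force: [-15.5, 4.9, 12.8]
width: 9.9
gripper_force: 55.1
```

```bash
python3 f.py; python3 fit.py w9
```

```text
[-49.03   0.19  27.7 ] -16.277692080838964 [-15.5   4.9  12.8]
tcp local [-49.1   0.2  27.7]
t 19.4 pos [515.3  22.   27.7] yaw -13.7 q [-0.09  0.51  1.87  0.    0.77  0.15] | delta [ -0.2 -61.3 -31.6] turn 0.001
plate [-14.8  11.8] [49.1 94.6] 83.26 z 24.7 2912 x [-59.4  28.6] y [-11.8  35. ]
lip [12.3 44.1] [ 27.3 112.5] 0.11 z 31.5 7771 x [-0.8 22.8] y [-4. 99.]
lip edge x at y=0 -0.4137504 tilt deg -0.071004145 27
orange [34.   4.2] [10.4 58.5] 0.18 z 26.9 1296 x [29.2 38.9] y [-23.9  33. ]
board top [3.8 7.1] [187. 220.] 89.94 z 20.5 29583 x [-103.8   95.4] y [-72.3  99.2]
```

View pics/w9.png

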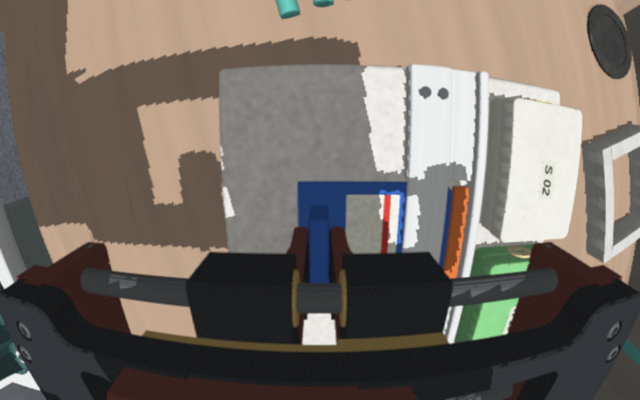

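The nose (column 450) shows behind the lip, pressed evenly against the orange strip (460,230). Its face is at about 29.5–30 mm, and the position stayed put while the force rose from 8 to 16 N, so the spring is on its stop. The apron is bare.

```bash
python3 -c "
from h import *
print(robot.hand_in())"
```

```text
the job is handed in; nothing more can be done
None
```

I wiped the three chips off the board with the scraper block and put the block down on the bench, off the board. The label holder is pushed home against the spring with the fingers still pressing at about 16 N, and the job was handed in at about 19 s without a printed verdict.

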